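Close the canisters with their washed lids

ROBOT

A 7-joint arm with a two-finger parallel gripper is mounted at the origin on a cart in front of the work surface, level with it; the furniture and walls round the work are solid. World frame = base frame: x ahead of the robot, y to its left, z up, the work surface at z = 0. Lengths are in m, angles in rad, forces in N, time in s.
With the tool pointing down it reaches from about 0.4 to 0.875 m from the base axis. Payload 19.3 kg.
Tool frame: the origin (TCP) lies at the very end of the fingers, on their centre line; the grasp point (between the pads) lies 19 mm behind it; z points along the fingers, y is the line along which they close (so a half turn about z gives the same grasp; the last joint's range is limited). The gripper opens to 85 mm and grips with 20 to 120 N. Pads are 22 mm wide; open, the fingers measure 114 mm over their backs; the gripper's body (76 mm by 85 mm) begins 54 mm behind the grasp point. The pads swing forward as they close: fully open they stand 13 mm farther back than shut.
Start: joints at [-1.265, 0.521, -0.036, 1.599, 0.021, 1.021, -0.113], TCP at [0.229, 0.581, 0.231] pointing down, gripper open.
Joint ranges: [-2.91, 2.91], [-0.3, 2.13], [-1.5, 1.42], [0.17, 2.43], [-1.26, 4.41], [0.16, 1.93], [-2.52, 2.52]. Speed limits (rad/s): [1.89, 1.89, 2.39, 2.39, 3.01, 3.01, 3.01].

INTERFACE

Orientations are given as [roll, pitch, yaw] about the fixed x, y, z axes, in that order (R = Rz(yaw) Ry(pitch) Rx(roll)).
In Python, from workcell import bot gives the robot as it stands.
- The arm moves only by the shell command python3 -m crank 'ROWS' [FORCE]. ROWS is a JSON object of lists of equal length, an entry for each row: "travel": the shift along the world's x, y, z in cm, a list of three; "turn": the turn, a rotation vector about the world's x, y, z in degrees, a list of three; "gripper": the closure, from 0 (fully open) to 1 (shut). A call has exactly 5 rows; each row is the pose to reach, as a shift and turn from the pose commanded when the call began; what a row does not reach only later rows make up. A row lasts 1/10 s, in which the tool goes at most 50 mm and 8.59 degrees, less where a joint would pass 70% of its speed; a pose out of reach is approached as far as the arm can. A call with a gripper value outside its range is refused whole. The fingers move at their own pace and stop on an object; FORCE is the grip in N (left out, the last holds). Time passes only in rows, so rows that repeat a pose let the fingers close, or fill a call up. It gives the time, the measured TCP pose, the force, the opening and the grip force at its end, in the units of the state.
- bot.observe(): the state, without advancing time (a new reading comes with each control period).
- bot.grab_frame(name): name is "scene" or "top"; returns a dict with "pixels" (420x560x3 uint8, red, green, blue), "fx", "fy", "cx", "cy" (pixels), "extrinsics" (4x4, takes a point from world to camera coordinates). Camera axes: x right, y down, z forward; pixel columns grow to the right and rows downward; lengths in m; the calibration is good to about 2 mm. A picture is of the moment at which its call begins. There is no depth.
- bot.job_done(): hands the job in; it is judged then, once.
The state is a dict: "clock": time; "qpos": joint angles; "qd": joint speeds; "joint_efforts": joint torques, N m; "position": TCP position; "tool_rot": TCP orientation; "force": force on the tool from outside, world axes, zero at the start; "moment": the same for the moment, N m; "grip_width": finger opening in m; "finger_force": force on a finger pad.
Only numpy, scipy, OpenCV 4.12 (cv2) and the standard library are available. Lean on these libraries where they do the work, as an engineer would, in place of code of your own. Each camera call takes 0.05 s, during which the arm holds its last target. There are 200 camera calls.

TASK

The wood-and-cork lids of the four storage canisters have been washed and left in a pile, the biggest at the bottom. Take the pile apart and close each canister with the lid that fits it, pushed in until its head lies flat on the rim. Leave the canisters and the other things standing where they are.

Things in the scene. Friction and masses are not known exactly. Their poses are not given: they have to be found in the camera images.
- canister_tiny: open empty white stoneware canister, round, 100 mm high, body 56 across, narrowing over its top 25 to a neck 34 across outside with a round mouth 27 wide: the smallest mouth of the four. It takes the 36 lid. Loose, about 338 g. Origin: centre of its underside; z up. Seated, its lid's origin lies on its axis 88 above its origin.
- canister_small: open empty white stoneware canister, round, 78 mm high, body 66 across, narrowing over its top 25 to a neck 45 across outside with a round mouth 38 wide: the second smallest mouth of the four. It takes the 47 lid. Loose, about 354 g. Origin: centre of its underside; z up. Seated, its lid's origin lies on its axis 66 above its origin.
- canister_medium: open empty white stoneware canister, round, 122 mm high, body 72 across, narrowing over its top 25 to a neck 56 across outside with a round mouth 49 wide: the second largest mouth of the four. It takes the 58 lid. Loose, about 529 g. Origin: centre of its underside; z up. Seated, its lid's origin lies on its axis 110 above its origin.
- canister_wide: open empty white stoneware canister, round, 94 mm high, body 84 across, narrowing over its top 25 to a neck 67 across outside with a round mouth 60 wide: the largest mouth of the four. It takes the 69 lid. Loose, about 548 g. Origin: centre of its underside; z up. Seated, its lid's origin lies on its axis 82 above its origin.
- lid_tiny: round lid, the smallest of four, 24 mm high: a pale wood disc head 36 across and 12 thick (grip its edge) over a cork plug 12 deep, 24.5 wide at the head, tapering to 15.5 at its flat foot. Origin: centre of the foot; z up, head from z 12 to 24. Starts upright in the pile, standing on the head of the next larger lid, up to 5 mm off centre, origin 72 above the worktop.
- lid_small: round lid, the second smallest of four, 24 mm high: a pale wood disc head 47 across and 12 thick (grip its edge) over a cork plug 12 deep, 35.5 wide at the head, tapering to 26.5 at its flat foot. Origin: centre of the foot; z up, head from z 12 to 24. Starts upright in the pile, standing on the head of the next larger lid, up to 5 mm off centre, origin 48 above the worktop.
- lid_medium: round lid, the second largest of four, 24 mm high: a pale wood disc head 58 across and 12 thick (grip its edge) over a cork plug 12 deep, 46.5 wide at the head, tapering to 37.5 at its flat foot. Origin: centre of the foot; z up, head from z 12 to 24. Starts upright in the pile, standing on the head of the next larger lid, up to 5 mm off centre, origin 24 above the worktop.
- lid_wide: round lid, the largest of four, 24 mm high: a pale wood disc head 69 across and 12 thick (grip its edge) over a cork plug 12 deep, 57.5 wide at the head, tapering to 48.5 at its flat foot. Origin: centre of the foot; z up, head from z 12 to 24. Starts upright in the pile, on the worktop, origin 0 above the worktop.
- coffee_cup: bystander: white coffee cup, red-brown inside, 62 across (92 with its handle) and 51 high, loose, to the right in front of the canisters. Origin: on its underside, at the middle of its length with the handle.
- spice_jar: bystander: glass spice jar with a red cap, 45 across and 106 high, loose, to the left in front of the canisters. Origin: centre of its underside.
Not all that is in view belongs to the job. Leave any black or turquoise look-alike of the lid_wide alone.

How it is judged:
By the outcome, as a careful person would: the job done as asked, in the order asked, and still so for the second after the job is handed in, with the robot touching nothing.
It also fails if it takes over 104 s, if anything falls off the work surface, if the arm or the gripper's body presses on something with over 40 N, if the wrist force passes 120 N, or if a joint passes its speed limit or range.

## Working session

There is one attempt and no reset: what is moved stays moved. The work goes in short steps, Python scripts to look and compute and a shell command to move; the robot and the scene stay as the last step left them, time stands still between calls to the robot, and variables do not carry over. Pictures are saved under pics/ and viewed, at most 14 in all, crops included, and the job is handed in when it is done.

```bash
ls; mkdir -p pics
python3 - <<'E'
from workcell import bot
import cv2,numpy as np
s=bot.observe(); print(s)
for n in("scene","top"):
    f=bot.grab_frame(n); cv2.imwrite(f"pics/{n}0.png",f["pixels"][:,:,::-1]); np.save(f"pics/{n}0.npy",f,allow_pickle=True)
    print(n,f["fx"],f["fy"],f["cx"],f["cy"],np.round(f["extrinsics"],4).tolist())
E
```

```text
pics
{'clock': 0.0, 'qpos': array([-1.26524283,  0.52201713, -0.03627374,  1.59996   ,  0.02119785,
        1.02110375, -0.11281439]), 'qd': array([-0.00198384, -0.00034376, -0.0008832 , -0.00055769, -0.00120796,
        0.00046994,  0.00020569]), 'joint_efforts': array([ 6.86556778e-04, -9.27112484e+01,  1.98016874e+00, -3.69917178e+01,
        1.78694318e-02,  8.20625253e-03,  1.87167120e-05]), 'position': array([0.22930423, 0.5810774 , 0.23074159]), 'tool_rot': array([-3.14049382e+00,  1.02663770e-04,  2.76576632e+00]), 'force': array([-0.238678  , -0.65843769,  0.04264229]), 'moment': array([ 0.04527844,  0.04353282, -0.02590759]), 'finger_force': 0.0, 'grip_width': 0.08556056761622773}
scene 431.71984840476864 431.71984840476864 278.50000927675546 213.63271710388284 [[-0.7499, -0.6615, 0.0061, 0.3767], [-0.4415, 0.4936, -0.7493, 0.2664], [0.4927, -0.5646, -0.6622, 0.6572], [0.0, 0.0, 0.0, 1.0]]
top 403.47123822019176 403.47123822019176 276.1893172009825 211.96927398096227 [[-0.0217, -0.9998, 0.0035, 0.0179], [-0.9956, 0.0213, -0.091, 0.506], [0.0909, -0.0055, -0.9958, 0.8983], [0.0, 0.0, 0.0, 1.0]]
```

View pics/top0.png

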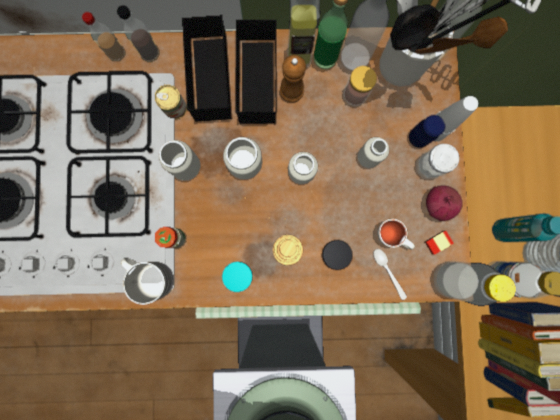

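View pics/scene0.png

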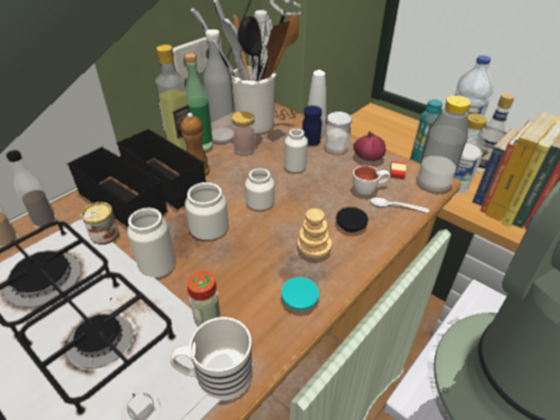

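The top view shows the canisters medium (175,155), wide (242,157), small (303,167) and tiny (375,150), with the pile at (288,249). The turquoise decoy is at (237,277) and the black one at (337,254). Next I'll zoom in on the rims.

```bash
cat > h.py <<'E'
import numpy as np,cv2
def ray(f,u,v):
    E=f["extrinsics"];R=E[:3,:3];C=-R.T@E[:3,3]
    d=R.T@np.array([(u-f["cx"])/f["fx"],(v-f["cy"])/f["fy"],1]);return C,d
def plane(f,u,v,z):
    C,d=ray(f,u,v);return (C+d*(z-C[2])/d[2])[:2]
def proj(f,p):
    E=f["extrinsics"];c=E[:3,:3]@np.array(p)+E[:3,3]
    return np.array([f["fx"]*c[0]/c[2]+f["cx"],f["fy"]*c[1]/c[2]+f["cy"]])
def circ(f,x,y,z,r,n=90):
    a=np.linspace(0,2*np.pi,n);return np.array([proj(f,(x+r*np.cos(t),y+r*np.sin(t),z)) for t in a])
def load(n): return np.load(f"pics/{n}.npy",allow_pickle=True).item()
E
cat > m.py <<'E'
from h import *
f=load("top0");g=load("scene0")
I=f["pixels"][:,:,::-1];J=g["pixels"][:,:,::-1]
t=[(175,155),(242,157),(303,167),(375,150),(288,249)];s=[(152,240),(207,210),(260,188),(296,150),(315,232)]
def c(I,p):return cv2.resize(I[p[1]-26:p[1]+26,p[0]-26:p[0]+26],(156,156),interpolation=cv2.INTER_CUBIC)
def c2(I,p):return cv2.resize(I[p[1]-38:p[1]+38,p[0]-38:p[0]+38],(156,156),interpolation=cv2.INTER_CUBIC)
cv2.imwrite("pics/m.png",np.vstack([np.hstack([c(I,p) for p in t]),np.hstack([c2(J,p) for p in s])]))
print(plane(f,288,249,.096),plane(g,316,214,.096))
for p,z in zip(t,(.122,.094,.078,.1)):print(plane(f,*p,z))
E
python3 m.py
```

```text
[ 0.42156462 -0.01555778] [ 0.422393   -0.01479988]
[0.6195999  0.21355134]
[0.61902151 0.07770829]
[ 0.59791678 -0.05299519]
[ 0.6268439  -0.20524809]
```

View pics/m.png

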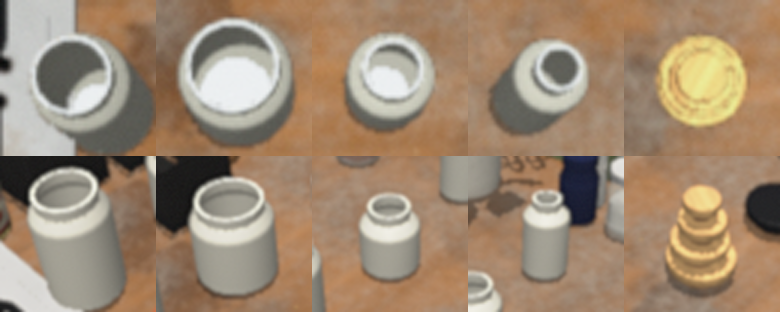

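```bash
cat > m2.py <<'E'
from h import *
f=load("top0");g=load("scene0")
cans={"medium":((173.7,153.7),.122,56,49),"wide":((242,153.5),.094,67,60),"small":((304,164.3),.078,45,38),"tiny":((379.7,147.3),.1,34,27)}
# rim: along rays from rough centre, brightness-weighted mean of the bright band -> ellipse
def rim(F,c,r0,r1,n=72):
    G=cv2.GaussianBlur(cv2.cvtColor(F["pixels"],cv2.COLOR_RGB2GRAY),(0,0),.6).astype(np.float32)
    P=[]
    for a in np.linspace(0,2*np.pi,n,endpoint=False):
        r=np.arange(r0,r1,.2);u=(c[0]+r*np.cos(a));v=(c[1]+r*np.sin(a))
        b=cv2.remap(G,u.astype(np.float32)[None],v.astype(np.float32)[None],1)[0]
        i=b.argmax();P.append((u[i],v[i]))
    return np.array(P,np.float32)
out=[]
for k,(c,z,do,di) in cans.items():
    rr=403/(.9-z)*(do+di)/4000
    for _ in range(3):
        P=rim(f,c,rr-2.2,rr+2.2);e=cv2.fitEllipseDirect(P);c=e[0]
    xy=plane(f,*c,z);print(k,np.round(c,1),np.round(e[1],1),2*rr,np.round(xy,4))
    # verify in scene
    out.append((xy,z,do/2000,di/2000))
J=cv2.resize(g["pixels"][:,:,::-1],None,fx=3,fy=3,interpolation=2);K=cv2.resize(f["pixels"][:,:,::-1],None,fx=3,fy=3,interpolation=2)
def dr(I,F,x,y,z,r,col):cv2.polylines(I,[np.int32(circ(F,x,y,z,r)*3+1)],1,col,1)
for (x,y),z,a,b in out:
    for I,F in((J,g),(K,f)):dr(I,F,x,y,z,a,(0,0,255));dr(I,F,x,y,z,b,(0,255,0))
# pile
hsv=cv2.cvtColor(f["pixels"],cv2.COLOR_RGB2HSV);m=((hsv[...,0]>18)&(hsv[...,0]<35)&(hsv[...,2]>130)&(hsv[...,1]>70)).astype(np.uint8)
w=np.zeros_like(m);w[225:275,260:315]=1;m*=w
n=max(cv2.findContours(m,0,1)[0],key=cv2.contourArea);e=cv2.fitEllipse(n);print("pile top",e)
px=plane(f,*e[0],.02);print("wide lid",px)
for I,F in((J,g),(K,f)):dr(I,F,*px,.024,.0345,(0,0,255))
A=J[330:830,330:1130];cv2.imwrite("pics/ov.png",A);cv2.imwrite("pics/ovt.png",K[370:840,440:1240])
E
python3 m2.py
```

```text
medium [171.5 152.9] [23.8 26.4] 27.19473007712082 [0.6241 0.2207]
wide [240.7 151.7] [27.3 29.7] 31.749999999999996 [0.6307 0.0802]
small [304.  162.1] [16.1 19.5] 20.34610705596107 [ 0.6087 -0.0556]
tiny [379.4 146.5] [13.5 17. ] 15.364375 [ 0.6341 -0.2149]
pile top ((287.5583190917969, 249.67129516601562), (28.294498443603516, 29.714794158935547), 15.77238655090332)
wide lid [ 0.41998141 -0.01699934]
```

View pics/ov.png

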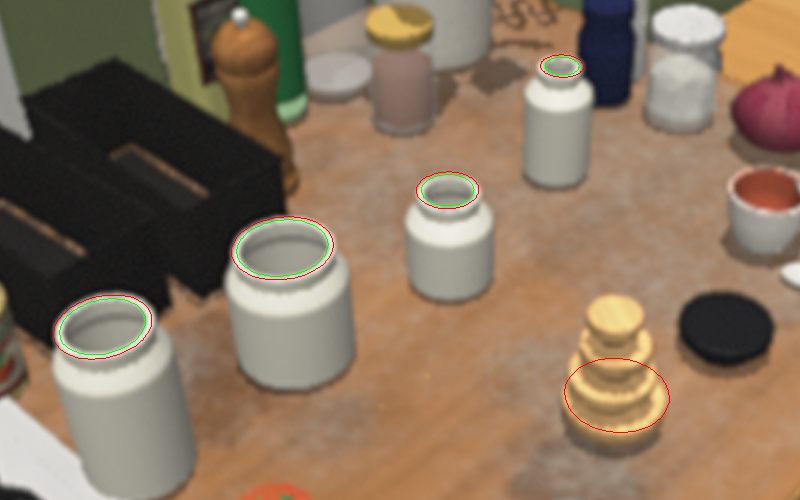

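View pics/ovt.png

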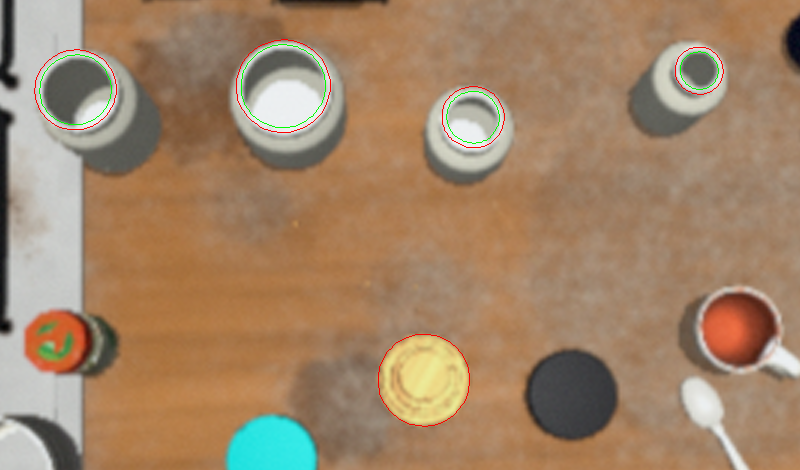

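The overlays are within about 2–3 mm. Next I'll cast the rim points from both views onto the rim plane and fit circles of known radius, robustly.

```bash
cat > m3.py <<'E'
from h import *
from scipy.optimize import least_squares
f=load("top0");g=load("scene0")
C={"medium":(.622,.219,.122,56,49),"wide":(.629,.079,.094,67,60),"small":(.606,-.055,.078,45,38),"tiny":(.634,-.215,.1,34,27)}
def fit(F,x,y,z,do,di):
    G=cv2.cvtColor(F["pixels"],cv2.COLOR_RGB2GRAY).astype(np.float32);R=(do+di)/4000
    for it in range(4):
        P=[]
        for a in np.linspace(0,2*np.pi,120,endpoint=False):
            r=np.linspace(R-.0055,R+.0045,41)
            q=np.array([proj(F,(x+k*np.cos(a),y+k*np.sin(a),z)) for k in r],np.float32)
            b=cv2.remap(G,q[None,:,0],q[None,:,1],cv2.INTER_CUBIC)[0];i=b.argmax()
            if 0<i<40:P.append((x+r[i]*np.cos(a),y+r[i]*np.sin(a)))
        P=np.array(P)
        s=least_squares(lambda p:np.hypot(P[:,0]-p[0],P[:,1]-p[1])-R,(x,y),loss="soft_l1",f_scale=.0007)
        x,y=s.x
    return x,y,len(P),np.median(abs(s.fun))
for k,v in C.items():
    print(k,*[np.round(np.array(fit(F,*v))*[1e3,1e3,1,1e3],1) for F in(f,g)])
# lids: top view, gold mask outline per radius; scene mask for the top lid
def gold(F,b):
    h=cv2.cvtColor(F["pixels"],cv2.COLOR_RGB2HSV);m=((h[...,0]>17)&(h[...,0]<35)&(h[...,2]>170)&(h[...,1]>60)).astype(np.uint8)
    w=np.zeros_like(m);w[b[1]:b[3],b[0]:b[2]]=1;return m*w
ms=gold(g,(280,190,350,260));rows=[(v,*np.nonzero(ms[v])[0][[0,-1]],int(ms[v].sum())) for v in range(190,260) if ms[v].any()];print(rows)
E
python3 m3.py
```

```text
medium [6.235e+02 2.197e+02 1.200e+02 3.000e-01] [6.236e+02 2.200e+02 1.200e+02 5.000e-01]
wide [629.8  79.8 112.    0.8] [6.29e+02 8.09e+01 1.20e+02 5.00e-01]
small [ 6.068e+02 -5.480e+01  1.060e+02  5.000e-01] [ 6.059e+02 -5.300e+01  1.200e+02  5.000e-01]
tiny [ 6.355e+02 -2.146e+02  1.200e+02  3.000e-01] [ 6.348e+02 -2.117e+02  1.200e+02  5.000e-01]
[(209, np.int64(311), np.int64(317), 7), (210, np.int64(309), np.int64(320), 12), (211, np.int64(308), np.int64(321), 14), (212, np.int64(307), np.int64(322), 16), (213, np.int64(307), np.int64(323), 17), (214, np.int64(307), np.int64(323), 17), (215, np.int64(307), np.int64(323), 17), (216, np.int64(307), np.int64(323), 17), (217, np.int64(308), np.int64(322), 15), (218, np.int64(309), np.int64(321), 13), (219, np.int64(311), np.int64(320), 10), (220, np.int64(313), np.int64(324), 10), (221, np.int64(304), np.int64(325), 5), (222, np.int64(304), np.int64(325), 4), (223, np.int64(323), np.int64(326), 4), (224, np.int64(304), np.int64(326), 5), (225, np.int64(304), np.int64(326), 6), (226, np.int64(305), np.int64(326), 5), (227, np.int6
[... 416 characters left out ...]
64(327), 6), (238, np.int64(301), np.int64(329), 11), (239, np.int64(302), np.int64(330), 12), (240, np.int64(303), np.int64(330), 14), (241, np.int64(304), np.int64(331), 20), (242, np.int64(298), np.int64(331), 21), (243, np.int64(298), np.int64(331), 19), (244, np.int64(299), np.int64(330), 4), (245, np.int64(328), np.int64(330), 3), (246, np.int64(327), np.int64(330), 4), (247, np.int64(327), np.int64(329), 3), (248, np.int64(326), np.int64(328), 3), (249, np.int64(324), np.int64(328), 5), (250, np.int64(322), np.int64(326), 5), (251, np.int64(321), np.int64(326), 6), (252, np.int64(315), np.int64(326), 12), (253, np.int64(311), np.int64(322), 12), (254, np.int64(315), np.int64(320), 6)]
```

```bash
python3 -m crank '{"travel":[[2.4,-4.4,0],[4.8,-8.8,0],[7.2,-13.2,0],[9.6,-17.6,0],[12,-22,0]],"turn":[[0,0,-8],[0,0,-16],[0,0,-24],[0,0,-32],[0,0,-40]],"gripper":[0,0,0,0,0]}' 25 &&
python3 -m crank '{"travel":[[1.2,-4.8,0],[2.4,-9.6,0],[3.6,-14.4,0],[4.8,-19.2,0],[6,-24,0]],"turn":[[0,0,-7],[0,0,-14],[0,0,-21],[0,0,-28],[0,0,-28.5]],"gripper":[0,0,0,0,0]}' &&
python3 -m crank '{"travel":[[0.4,-4.6,0],[0.8,-9.2,0],[1.3,-13.6,0],[1.3,-13.6,-3],[1.3,-13.6,-6]],"turn":[[0,0,0],[0,0,0],[0,0,0],[0,0,0],[0,0,0]],"gripper":[0,0,0,0,0]}'
```

```text
clock: 0.6
position: [0.3496, 0.3599, 0.2312]
tool_rot: [-3.141, -0.0, 2.062]
force: [0.2, 0.4, 0.3]
grip_width: 0.0853
finger_force: 0.0
clock: 1.1
position: [0.4091, 0.12, 0.2314]
tool_rot: [3.142, -0.0, 1.566]
force: [1.7, -0.6, -0.3]
grip_width: 0.0852
finger_force: 0.0
clock: 1.6
position: [0.4225, -0.0152, 0.1709]
tool_rot: [3.14, -0.0, 1.568]
force: [1.0, 1.9, 0.0]
grip_width: 0.0857
finger_force: 0.0
```

```bash
cat > snap.py <<'E'
import sys;from workcell import bot;from h import *
def snap(name,cam="scene",box=(180,120,440,320),k=3,circs=()):
    f=bot.grab_frame(cam);np.save(f"pics/{name}.npy",f,allow_pickle=True)
    I=cv2.resize(f["pixels"][:,:,::-1],None,fx=k,fy=k,interpolation=2)
    for c in circs:cv2.polylines(I,[np.int32(circ(f,*c)*k+1)],1,(0,0,255),1)
    x,y,X,Y=[int(k*b) for b in box];cv2.imwrite(f"pics/{name}.png",I[y:Y,x:X]);return f
E
python3 -c "
from snap import *
f=snap('s1');p=bot.observe()['position'];print(proj(f,p)*3-[540,360])"
```

```text
[418.20777557 193.2715348 ]
```

View pics/s1.png

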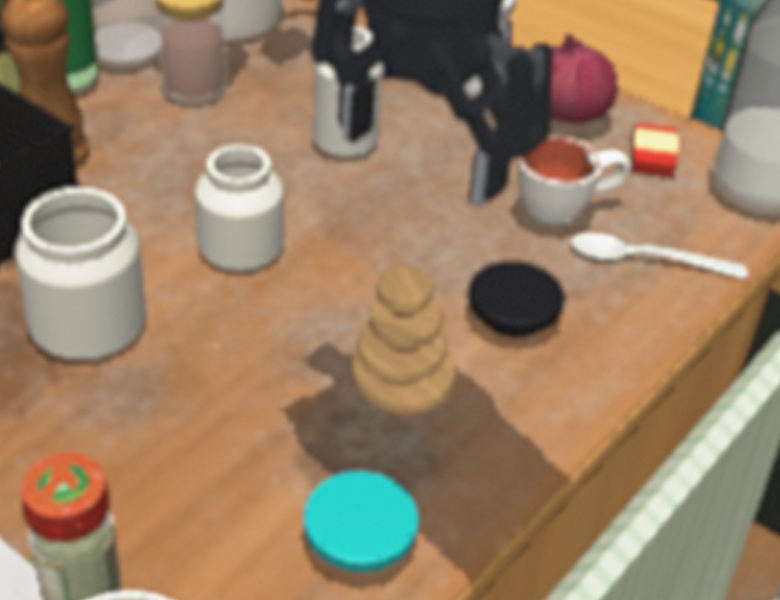

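The open fingertips sit about 13 mm above the TCP, at crop pixels (360,140) and (478,203) against the TCP at (418,193). So the TCP is the tip position when shut. I'll grip the tiny lid now.

```bash
python3 -m crank '{"travel":[[0,0,-4.5],[0,0,-8],[0,0,-9.6],[0,0,-9.6],[0,0,-9.6]],"turn":[[0,0,0],[0,0,0],[0,0,0],[0,0,0],[0,0,0]],"gripper":[0,0,0,0.4,0.8]}' 30 &&
python3 -m crank '{"travel":[[0,0,0],[0,0,0],[0,0,0],[0,0,0],[0,0,0]],"turn":[[0,0,0],[0,0,0],[0,0,0],[0,0,0],[0,0,0]],"gripper":[1,1,1,1,1]}' 30 &&
python3 -m crank '{"travel":[[0,0,1],[0,0,3],[0,0,6],[0,0,8],[0,0,8]],"turn":[[0,0,0],[0,0,0],[0,0,0],[0,0,0],[0,0,0]],"gripper":[1,1,1,1,1]}' 30
python3 -c "
from snap import *
f=snap('s2');p=bot.observe()['position'];print(p,proj(f,p)*3-[540,360])
f=snap('t2','top',(200,120,420,320),3)"
```

```text
clock: 2.15
position: [0.4224, -0.0141, 0.076]
tool_rot: [-3.141, -0.0, 1.57]
force: [0.4, 0.8, 1.2]
grip_width: 0.0591
finger_force: 0.0
clock: 2.65
position: [0.4234, -0.0139, 0.0763]
tool_rot: [3.139, -0.0, 1.57]
force: [1.3, -0.7, 8.8]
grip_width: 0.0349
finger_force: 29.4
clock: 3.15
position: [0.4231, -0.0139, 0.1581]
tool_rot: [3.138, -0.001, 1.57]
force: [-0.1, 0.5, -0.9]
grip_width: 0.035
finger_force: 30.0
[ 0.42266741 -0.01374721  0.15682511] [413.06683579 206.00558094]
```

View pics/s2.png

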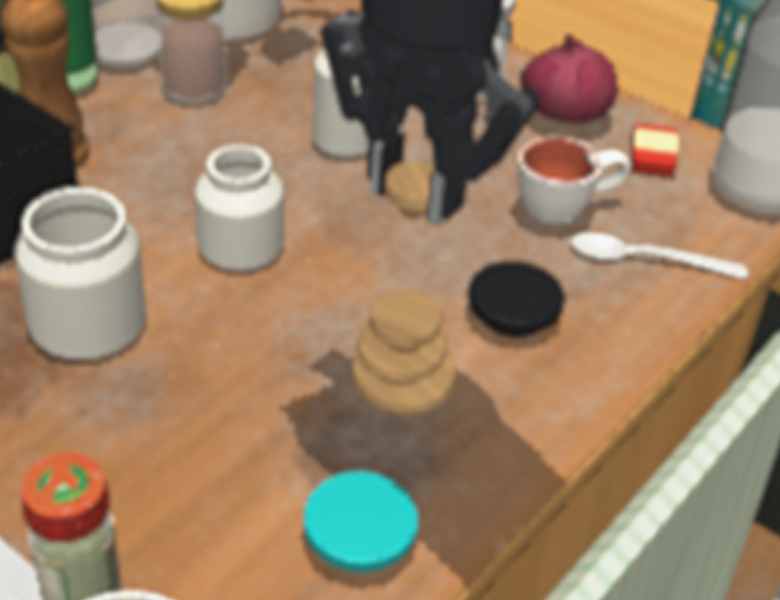

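```bash
python3 -m crank '{"travel":[[3.5,-3.3,0],[7,-6.6,0],[10.5,-9.9,0],[14,-13.2,0],[17.5,-16.5,0]],"turn":[[0,0,0],[0,0,0],[0,0,0],[0,0,0],[0,0,0]],"gripper":[1,1,1,1,1]}' 30 &&
python3 -m crank '{"travel":[[2.2,-2,0],[3.8,-3.4,0],[3.8,-3.4,-2],[3.8,-3.4,-3.8],[3.8,-3.4,-3.8]],"turn":[[0,0,0],[0,0,0],[0,0,0],[0,0,0],[0,0,0]],"gripper":[1,1,1,1,1]}' 30
python3 -c "
from snap import *
for i in range(3):print(bot.observe()['position'])
f=snap('s3','scene',(220,80,390,200),4.6)"
```

```text
clock: 3.75
position: [0.5978, -0.1805, 0.1543]
tool_rot: [-3.14, -0.001, 1.57]
force: [1.4, 1.2, 0.3]
grip_width: 0.0348
finger_force: 30.0
clock: 4.25
position: [0.6334, -0.2126, 0.114]
tool_rot: [-3.137, -0.001, 1.57]
force: [0.4, 0.1, -0.5]
grip_width: 0.0347
finger_force: 30.0
[ 0.63335465 -0.21264092  0.11401809]
[ 0.63335465 -0.21264092  0.11401809]
[ 0.63335465 -0.21264092  0.11401809]
```

View pics/s3.png

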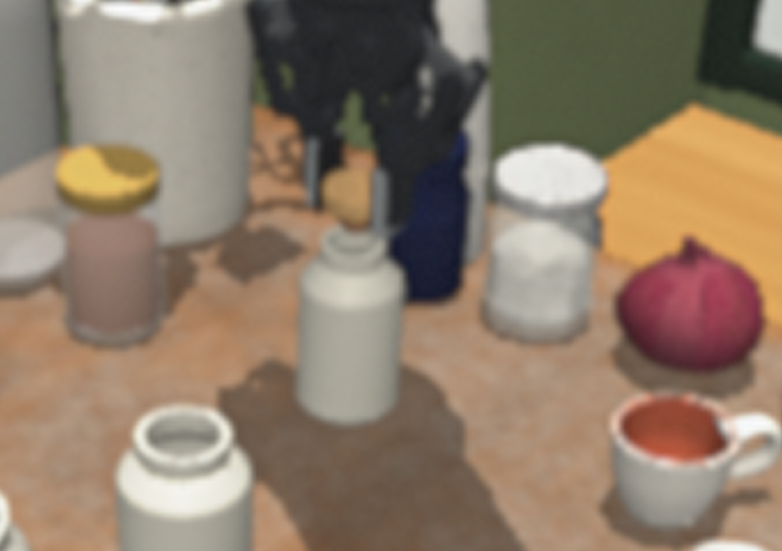

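```bash
python3 -m crank '{"travel":[[0,0,-0.6],[0,0,-1.2],[0,0,-1.6],[0,0,-1.9],[0,0,-2.2]],"turn":[[0,0,0],[0,0,0],[0,0,0],[0,0,0],[0,0,0]],"gripper":[1,1,1,1,1]}' 30 &&
python3 -m crank '{"travel":[[0,0,-0.1],[0,0,-0.2],[0,0,-0.3],[0,0,-0.4],[0,0,-0.4]],"turn":[[0,0,0],[0,0,0],[0,0,0],[0,0,0],[0,0,0]],"gripper":[1,1,1,1,1]}' 30
python3 -c "
from snap import *
f=snap('s4','scene',(220,80,390,200),4.6);print(bot.observe()['moment'])"
```

```text
clock: 4.8
position: [0.6355, -0.2132, 0.0957]
tool_rot: [3.141, 0.0, 1.57]
force: [-3.8, 1.7, 22.3]
grip_width: 0.0345
finger_force: 38.4
clock: 5.3
position: [0.6365, -0.2139, 0.0946]
tool_rot: [3.138, 0.001, 1.57]
force: [-9.1, 3.5, 39.8]
grip_width: 0.0347
finger_force: 46.5
[0.68994577 1.93351521 0.07001436]
```

View pics/s4.png

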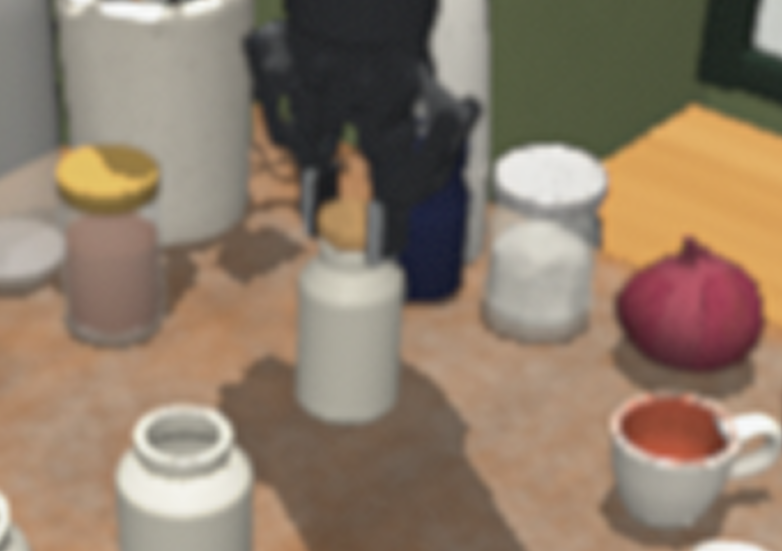

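```bash
python3 -m crank '{"travel":[[0,0,0.2],[-0.1,0,0.2],[-0.2,0,0.2],[-0.25,0,0.1],[-0.25,0,0]],"turn":[[0,0,0],[0,0,0],[0,0,0],[0,0,0],[0,0,0]],"gripper":[1,1,1,1,1]}' 30
python3 -c "
from workcell import bot;print(bot.observe()['moment'])"
```

```text
clock: 5.85
position: [0.6354, -0.2136, 0.0944]
tool_rot: [3.135, 0.001, 1.571]
force: [-1.9, 3.4, 41.9]
grip_width: 0.0349
finger_force: 46.9
[0.87066663 0.15698706 0.03799773]
```

```bash
python3 -m crank '{"travel":[[0,0,0.2],[0,0,0.4],[0,0,0.4],[0,0,0.4],[0,0,0.4]],"turn":[[0,0,0],[0,0,0],[0,0,0],[0,0,0],[0,0,0]],"gripper":[1,1,0.3,0,0]}' 30
python3 -m crank '{"travel":[[0,0,0],[0,0,2],[0,0,4.5],[0,0,6],[0,0,6]],"turn":[[0,0,0],[0,0,0],[0,0,0],[0,0,0],[0,0,0]],"gripper":[0,0,0,0.5,1]}' 30
python3 -c "
from snap import *
f=snap('s5','scene',(245,100,345,180),7.5,[(.6351,-.2132,.112,.018)])
print(bot.observe()['position'])"
```

```text
clock: 6.35
position: [0.6323, -0.2131, 0.0949]
tool_rot: [-3.141, -0.0, 1.57]
force: [0.0, 0.1, -0.1]
grip_width: 0.0765
finger_force: 0.0
clock: 6.85
position: [0.6335, -0.2135, 0.1573]
tool_rot: [3.139, 0.001, 1.57]
force: [-0.0, -0.2, -1.5]
grip_width: 0.0591
finger_force: 0.0
[ 0.6329026  -0.21313466  0.15581336]
```

View pics/s5.png

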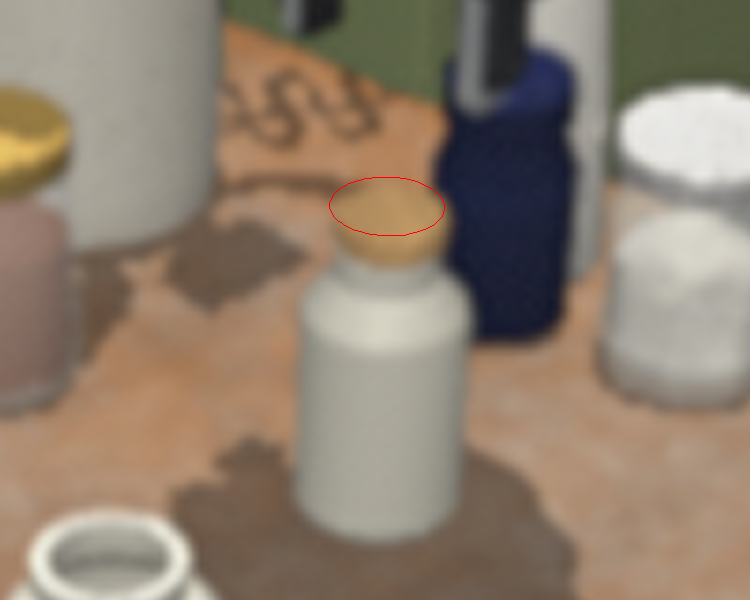

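```bash
python3 -m crank '{"travel":[[0.2,0,-1.5],[0.2,0,-3],[0.2,0,-4],[0.2,0,-4.3],[0.2,0,-4.5]],"turn":[[0,0,0],[0,0,0],[0,0,0],[0,0,0],[0,0,0]],"gripper":[1,1,1,1,1]}' 30
python3 -m crank '{"travel":[[0,0,-0.1],[0,0,-0.2],[0,0,-0.3],[0,0,-0.3],[0,0,-0.3]],"turn":[[0,0,0],[0,0,0],[0,0,0],[0,0,0],[0,0,0]],"gripper":[1,1,1,1,1]}' 30
python3 -m crank '{"travel":[[0,0,1],[0,0,3],[0,0,5],[0,0,5],[0,0,5]],"turn":[[0,0,0],[0,0,0],[0,0,0],[0,0,0],[0,0,0]],"gripper":[1,1,1,0,0]}' 30
python3 -c "
from snap import *
f=snap('s6','scene',(245,100,345,180),7.5,[(.6351,-.2132,.112,.018)])
g=snap('t6','top',(200,120,420,320),3)
a=load('s5')['pixels'].astype(int);print(abs(a-f['pixels'])[120:175,280:312].max())"
```

```text
clock: 7.4
position: [0.6354, -0.2138, 0.1115]
tool_rot: [3.14, 0.0, 1.57]
force: [-9.4, 3.7, 53.7]
grip_width: -0.0
finger_force: 26.8
clock: 7.9
position: [0.6369, -0.2144, 0.1115]
tool_rot: [3.135, 0.001, 1.57]
force: [-11.4, 4.9, 66.2]
grip_width: 0.0003
finger_force: 33.0
clock: 8.4
position: [0.6344, -0.213, 0.1563]
tool_rot: [-3.141, -0.0, 1.57]
force: [-1.3, -0.1, 0.1]
grip_width: 0.0283
finger_force: 0.0
29
```

Pushing on the lid with the shut tip put its top at z = 0.1115, so the tiny lid is seated. Next I'll measure the rest of the pile.

```bash
cat > pile.py <<'E'
import sys;from h import *
a,b,z,r,x,y,o=sys.argv[1:];z,r,x,y=map(float,(z,r,x,y))
out=[]
for n,(u,v) in((a,(288,249)),(b,(315,232))):
    F=load(n);k=8;I=cv2.resize(F["pixels"][v-32:v+32,u-25:u+25,::-1],None,fx=k,fy=k,interpolation=2)
    cv2.polylines(I,[np.int32((circ(F,x,y,z,r)-[u-25,v-32]+.5)*k)],1,(0,0,255),1)
    if n==a:print("per-mm px crop",(proj(F,(x+.001,y,z))-proj(F,(x,y,z)))*k,(proj(F,(x,y+.001,z))-proj(F,(x,y,z)))*k)
    else:print((proj(F,(x+.001,y,z))-proj(F,(x,y,z)))*k,(proj(F,(x,y+.001,z))-proj(F,(x,y,z)))*k)
    out.append(I)
cv2.imwrite(f"pics/{o}.png",np.hstack(out))
E
python3 pile.py t6 s6 .072 .0235 .421 -.016 p1
```

```text
per-mm px crop [-0.09077472 -3.74653308] [-3.73044116  0.08134633]
[-3.31330844 -1.89162613] [-2.56180914  2.1185835 ]
```

View pics/p1.png

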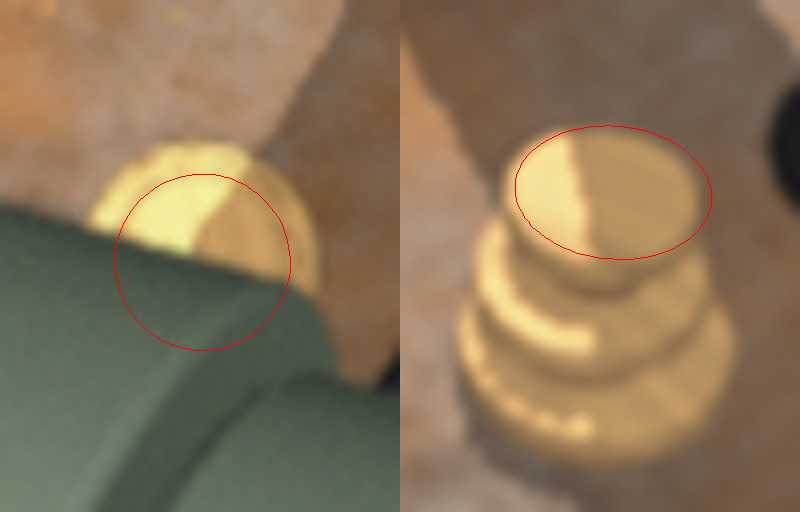

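```bash
python3 -m crank '{"travel":[[-3.5,3.3,0],[-7,6.6,0],[-10.5,9.9,0],[-14,13.2,0],[-17.5,16.5,0]],"turn":[[0,0,0],[0,0,0],[0,0,0],[0,0,0],[0,0,0]],"gripper":[0,0,0,0,0]}' 30 &&
python3 -m crank '{"travel":[[-2.2,2,0],[-3.7,3.4,0],[-3.7,3.4,-4],[-3.7,3.4,-8],[-3.7,3.4,-8]],"turn":[[0,0,0],[0,0,0],[0,0,0],[0,0,0],[0,0,0]],"gripper":[0,0,0,0,0]}' &&
python3 -m crank '{"travel":[[0,0,-1.5],[0,0,-2.6],[0,0,-2.6],[0,0,-2.6],[0,0,-2.6]],"turn":[[0,0,0],[0,0,0],[0,0,0],[0,0,0],[0,0,0]],"gripper":[0,0,0.3,0.6,1]}' &&
python3 -m crank '{"travel":[[0,0,0],[0,0,0],[0,0,0],[0,0,0],[0,0,0]],"turn":[[0,0,0],[0,0,0],[0,0,0],[0,0,0],[0,0,0]],"gripper":[1,1,1,1,1]}' 30 &&
python3 -m crank '{"travel":[[0,0,1],[0,0,3],[0,0,6],[0,0,6],[0,0,6]],"turn":[[0,0,0],[0,0,0],[0,0,0],[0,0,0],[0,0,0]],"gripper":[1,1,1,1,1]}' 30
```

```text
clock: 9.0
position: [0.4576, -0.047, 0.1565]
tool_rot: [-3.14, 0.0, 1.57]
force: [0.8, 2.0, 0.3]
grip_width: 0.0853
finger_force: 0.0
clock: 9.5
position: [0.42, -0.0143, 0.0738]
tool_rot: [-3.134, 0.001, 1.57]
force: [0.4, -0.6, 0.0]
grip_width: 0.0849
finger_force: 0.0
clock: 10.0
position: [0.423, -0.0141, 0.0521]
tool_rot: [3.141, -0.0, 1.57]
force: [-3.6, 0.7, 17.1]
grip_width: 0.0461
finger_force: 28.2
clock: 10.5
position: [0.423, -0.0141, 0.0522]
tool_rot: [3.141, -0.0, 1.57]
force: [-2.1, -1.1, 10.2]
grip_width: 0.0458
finger_force: 29.1
clock: 11.0
position: [0.423, -0.0137, 0.1123]
tool_rot: [3.14, -0.001, 1.571]
force: [0.4, 0.6, -0.2]
grip_width: 0.0454
finger_force: 30.9
```

```bash
python3 -m crank '{"travel":[[4.8,-1,0],[9.6,-2,0],[14.4,-3,0],[18.3,-3.85,0],[18.3,-3.85,0]],"turn":[[0,0,0],[0,0,0],[0,0,0],[0,0,0],[0,0,0]],"gripper":[1,1,1,1,1]}' 30 &&
python3 -m crank '{"travel":[[0,0,-1],[0,0,-2],[0,0,-2.3],[0,0,-2.3],[0,0,-2.3]],"turn":[[0,0,0],[0,0,0],[0,0,0],[0,0,0],[0,0,0]],"gripper":[1,1,1,1,1]}' 30
python3 -c "
from snap import *
f=snap('s7','scene',(215,130,315,210),7.5,[(.6062,-.0530,.107,.0235),(.6062,-.0530,.078,.0225)])
print(bot.observe()['position'])"
```

```text
clock: 11.5
position: [0.609, -0.0538, 0.1102]
tool_rot: [3.141, 0.001, 1.57]
force: [-2.0, 0.3, -1.1]
grip_width: 0.0459
finger_force: 31.0
clock: 12.0
position: [0.6054, -0.0525, 0.0885]
tool_rot: [3.142, -0.0, 1.57]
force: [0.1, 0.4, -0.1]
grip_width: 0.0458
finger_force: 31.0
[ 0.60557937 -0.05252205  0.08860848]
```

View pics/s7.png

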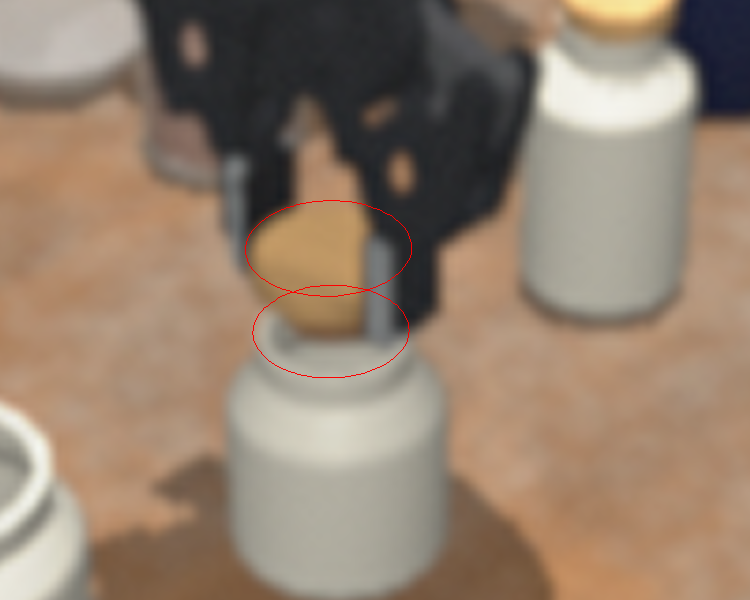

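The lid (left edge about 250, centre about 330) sits over the rim (centre about 333, 335), so I'll insert it.

```bash
python3 -m crank '{"travel":[[0,0,-0.5],[0,0,-1],[0,0,-1.3],[0,0,-1.5],[0,0,-1.5]],"turn":[[0,0,0],[0,0,0],[0,0,0],[0,0,0],[0,0,0]],"gripper":[1,1,1,1,1]}' 30 &&
python3 -m crank '{"travel":[[0,0,-0.1],[0,0,-0.2],[0,0,-0.2],[0,0,-0.2],[0,0,-0.2]],"turn":[[0,0,0],[0,0,0],[0,0,0],[0,0,0],[0,0,0]],"gripper":[1,1,1,1,1]}' 30
python3 -c "
from workcell import bot;print(bot.observe()['moment'])"
```

```text
clock: 12.55
position: [0.6058, -0.0526, 0.0731]
tool_rot: [3.141, 0.0, 1.57]
force: [1.5, 0.0, -1.2]
grip_width: 0.046
finger_force: 31.1
clock: 13.05
position: [0.606, -0.0527, 0.0718]
tool_rot: [3.141, -0.0, 1.57]
force: [-0.5, 0.1, 7.9]
grip_width: 0.0461
finger_force: 34.1
[ 0.05824302 -0.0863261   0.00908376]
```

```bash
python3 -m crank '{"travel":[[0,0,-0.1],[0,0,-0.2],[0,0,-0.2],[0,0,-0.1],[0,0,0]],"turn":[[0,0,0],[0,0,0],[0,0,0],[0,0,0],[0,0,0]],"gripper":[1,1,1,1,1]}' 30 &&
python3 -m crank '{"travel":[[0,0,0.1],[0,0,0.1],[0,0,0.1],[0,0,0.1],[0,0,0.1]],"turn":[[0,0,0],[0,0,0],[0,0,0],[0,0,0],[0,0,0]],"gripper":[0.8,0.4,0,0,0]}' 30 &&
python3 -m crank '{"travel":[[0,0,2],[0,0,5],[0,0,6],[-5,1,6],[-9,2,6]],"turn":[[0,0,0],[0,0,0],[0,0,0],[0,0,0],[0,0,0]],"gripper":[0,0,0,0,0]}' 30
python3 -c "
from snap import *
f=snap('s8','scene',(215,130,315,210),7.5,[(.6062,-.0530,.090,.0235)])
g=snap('t8','top',(200,120,420,320),3)"; python3 pile.py t8 s8 .048 .029 .4215 -.0150 p2
```

```text
clock: 13.55
position: [0.6057, -0.0526, 0.0715]
tool_rot: [3.141, -0.0, 1.57]
force: [-0.5, -0.6, -4.3]
grip_width: 0.0458
finger_force: 33.2
clock: 14.05
position: [0.6056, -0.0526, 0.0723]
tool_rot: [-3.142, -0.0, 1.57]
force: [-0.4, -0.2, -0.5]
grip_width: 0.0855
finger_force: 0.0
clock: 14.55
position: [0.514, -0.0327, 0.1322]
tool_rot: [3.142, 0.0, 1.57]
force: [0.4, 0.5, 0.0]
grip_width: 0.0851
finger_force: 0.0
per-mm px crop [-0.08766679 -3.6454466 ] [-3.63000489  0.07914401]
[-3.24592302 -1.8996269 ] [-2.52137338  2.12867915]
```

View pics/s8.png

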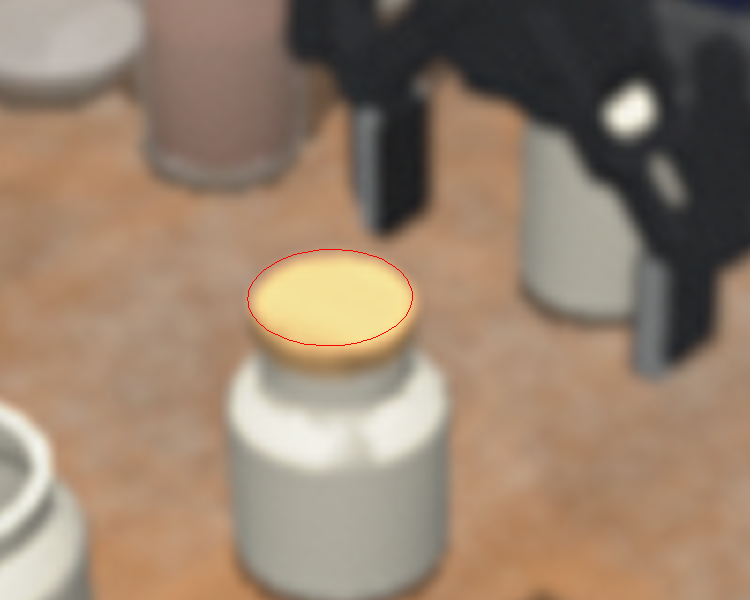

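View pics/p2.png

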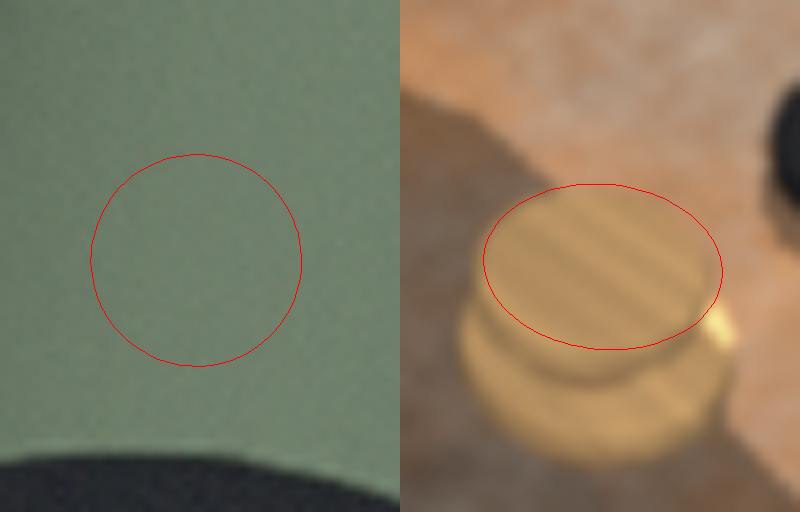

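The small lid is seated: its top lies on the predicted circle at z = 0.090, centre (330,298). In the pile crop the medium lid's top is centred at about (592,267), or roughly (0.423, -0.014). That's the last of my 14 views, so I'll check by numbers from here.

```bash
python3 -m crank '{"travel":[[-4.6,1,0],[-9.3,1.95,0],[-9.3,1.95,-4],[-9.3,1.95,-8],[-9.3,1.95,-8]],"turn":[[0,0,0],[0,0,0],[0,0,0],[0,0,0],[0,0,0]],"gripper":[0,0,0,0,0]}' 30 &&
python3 -m crank '{"travel":[[0,0,-1.5],[0,0,-2.5],[0,0,-2.5],[0,0,-2.5],[0,0,-2.5]],"turn":[[0,0,0],[0,0,0],[0,0,0],[0,0,0],[0,0,0]],"gripper":[0,0,0.2,0.4,0.6]}' &&
python3 -m crank '{"travel":[[0,0,0],[0,0,0],[0,0,0],[0,0,0],[0,0,0]],"turn":[[0,0,0],[0,0,0],[0,0,0],[0,0,0],[0,0,0]],"gripper":[1,1,1,1,1]}' 35 &&
python3 -m crank '{"travel":[[0,0,2],[0,0,5],[0,0,9],[0,0,12.5],[0,0,12.5]],"turn":[[0,0,0],[0,0,0],[0,0,0],[0,0,0],[0,0,0]],"gripper":[1,1,1,1,1]}' 35
python3 -c "
from snap import *
f=snap('s9');h=cv2.cvtColor(f['pixels'],cv2.COLOR_RGB2HSV)
print(bot.observe()['position'])
m=((h[...,0]>14)&(h[...,0]<35)&(h[...,1]>60)&(h[...,2]>120)).astype(np.uint8);m[:,:280]=0;m[:,350:]=0
for v in range(150,262,4):
  q=np.nonzero(m[v])[0];print(v,(q[0],q[-1],len(q)) if len(q) else None,end=' | ')"
```

```text
clock: 15.15
position: [0.4208, -0.0132, 0.0495]
tool_rot: [-3.136, 0.001, 1.57]
force: [0.2, -1.8, 1.2]
grip_width: 0.0851
finger_force: 0.0
clock: 15.65
position: [0.423, -0.0132, 0.0283]
tool_rot: [3.141, -0.0, 1.57]
force: [-2.4, -2.1, 6.2]
grip_width: 0.0569
finger_force: 30.6
clock: 16.15
position: [0.423, -0.0132, 0.0283]
tool_rot: [3.141, -0.0, 1.57]
force: [-2.2, -1.1, 7.2]
grip_width: 0.0564
finger_force: 35.7
clock: 16.65
position: [0.4244, -0.0129, 0.1564]
tool_rot: [3.135, -0.002, 1.57]
force: [-0.4, 0.8, -0.8]
grip_width: 0.0568
finger_force: 37.5
[ 0.42369168 -0.01265786  0.15464457]
150 None | 154 None | 158 (np.int64(284), np.int64(284), 1) | 162 None | 166 None | 170 (np.int64(314), np.int64(317), 4) | 174 (np.int64(305), np.int64(327), 23) | 178 (np.int64(302), np.int64(328), 27) | 182 (np.int64(301), np.int64(327), 27) | 186 (np.int64(302), np.int64(327), 26) | 190 (np.int64(304), np.int64(326), 23) | 194 (np.int64(311), np.int64(334), 16) | 198 None | 202 None | 206 None | 210 None | 214 None | 218 None | 222 None | 226 None | 230 (np.int64(308), np.int64(319), 10) | 234 (np.int64(284), np.int64(326), 30) | 238 (np.int64(298), np.int64(329), 32) | 242 (np.int64(297), np.int64(331), 35) | 246 (np.int64(298), np.int64(331), 34) | 250 (np.int64(299), np.int64(330), 32) | 254 (np.int64(303), np.int64(327), 25) | 258 (np.int64(317), np.int64(317), 1) |
```

```bash
python3 -m crank '{"travel":[[3,3.5,0],[6,7,0],[9,10.5,0],[12,14,0],[15,17.5,0]],"turn":[[0,0,0],[0,0,0],[0,0,0],[0,0,0],[0,0,0]],"gripper":[1,1,1,1,1]}' 35 &&
python3 -m crank '{"travel":[[3,3.5,0],[5,5.9,0],[5,5.9,-1],[5,5.9,-2],[5,5.9,-2]],"turn":[[0,0,0],[0,0,0],[0,0,0],[0,0,0],[0,0,0]],"gripper":[1,1,1,1,1]}' 35
python3 - <<'E'
from snap import *
f=snap('s10');p=bot.observe()['position'];print(p)
h=cv2.cvtColor(f['pixels'],cv2.COLOR_RGB2HSV)
print("lid top centre",proj(f,(.6235,.22,.1505)),"circ",circ(f,.6235,.22,.1505,.029)[:,0].min(),circ(f,.6235,.22,.1505,.029)[:,0].max(), "rim",[ (c.min(0),c.max(0)) for c in [circ(f,.6235,.22,.122,.028)]])
m=((h[...,0]>12)&(h[...,0]<35)&(h[...,1]>60)&(h[...,2]>100)).astype(np.uint8);m[:,:100]=0;m[:,210:]=0
G=h[...,2]
for v in range(180,232,3):
  q=np.nonzero(m[v,120:185])[0]+120;w=np.nonzero((h[v,110:190,1]<40)&(G[v,110:190]>120))[0]+110
  print(v,(q[0],q[-1],len(q)) if len(q) else None,(w[0],w[-1],len(w)) if len(w) else None)
E
```

```text
clock: 17.2
position: [0.5731, 0.1635, 0.1517]
tool_rot: [-3.14, 0.0, 1.57]
force: [0.7, -0.1, 0.1]
grip_width: 0.0563
finger_force: 37.6
clock: 17.7
position: [0.6213, 0.2197, 0.1303]
tool_rot: [-3.139, 0.002, 1.569]
force: [-0.2, -0.4, -0.7]
grip_width: 0.0563
finger_force: 37.6
[0.62177621 0.2196996  0.13145752]
lid top centre [141.24541878 206.02204286] circ 123.71584464920201 158.52769028204509 rim [(array([128.0847461 , 207.96721202]), array([160.81382851, 229.32155012]))]
180 None None
183 None None
186 None None
189 None (np.int64(189), np.int64(189), 1)
192 None (np.int64(187), np.int64(189), 3)
195 None (np.int64(187), np.int64(189), 3)
198 (np.int64(136), np.int64(148), 8) (np.int64(187), np.int64(189), 3)
201 (np.int64(131), np.int64(142), 12) (np.int64(185), np.int64(189), 5)
204 (np.int64(127), np.int64(168), 19) (np.int64(185), np.int64(189), 5)
207 (np.int64(126), np.int64(184), 28) (np.int64(186), np.int64(189), 4)
210 (np.int64(125), np.int64(184), 39) (np.int64(187), np.int64(189), 3)
213 (np.int64(126), np.int64(184), 39) (np.int64(187), np.int64(189), 3)
216 (np.int64(127), np.int64(184), 41) (np.int64(188), np.int64(189), 2)
219 (np.int64(128), np.int64(184), 39) (np.int64(188), np.int64(189), 2)
222 (np.int64(134), np.int64(184), 30) (np.int64(129), np.int64(189), 12)
225 (np.int64(120), np.int64(184), 20) (np.int64(129), np.int64(189), 39)
228 (np.int64(120), np.int64(184), 21) (np.int64(128), np.int64(166), 39)
231 (np.int64(120), np.int64(180), 15) (np.int64(128), np.int64(166), 39)
```

```bash
python3 -m crank '{"travel":[[0,0,-0.5],[0,0,-0.9],[0,0,-1.2],[0,0,-1.4],[0,0,-1.4]],"turn":[[0,0,0],[0,0,0],[0,0,0],[0,0,0],[0,0,0]],"gripper":[1,1,1,1,1]}' 35 &&
python3 -m crank '{"travel":[[0,0,-0.1],[0,0,-0.2],[0,0,-0.2],[0,0,-0.2],[0,0,-0.2]],"turn":[[0,0,0],[0,0,0],[0,0,0],[0,0,0],[0,0,0]],"gripper":[1,1,1,1,1]}' 35
python3 -c "
from workcell import bot;print(bot.observe()['moment'])"
```

```text
clock: 18.25
position: [0.6225, 0.2208, 0.1181]
tool_rot: [-3.141, 0.0, 1.57]
force: [0.2, 0.1, -1.6]
grip_width: 0.0563
finger_force: 37.6
clock: 18.75
position: [0.623, 0.221, 0.1168]
tool_rot: [3.141, -0.0, 1.57]
force: [-0.8, -0.7, 5.9]
grip_width: 0.0568
finger_force: 41.3
[-0.09588401  0.01064384 -0.03369504]
```

```bash
python3 -m crank '{"travel":[[0,0,-0.1],[0,0,-0.2],[0,0,-0.25],[0,0,-0.25],[0,0,-0.25]],"turn":[[0,0,0],[0,0,0],[0,0,0],[0,0,0],[0,0,0]],"gripper":[1,1,1,1,1]}' 35 &&
python3 -m crank '{"travel":[[0,0,0.15],[0,0,0.25],[0,0,0.25],[0,0,0.25],[0,0,0.25]],"turn":[[0,0,0],[0,0,0],[0,0,0],[0,0,0],[0,0,0]],"gripper":[1,0.8,0.4,0,0]}' 35 &&
python3 -m crank '{"travel":[[0,0,2],[0,0,5],[-3,-3,6],[-6,-7,6],[-9,-11,6]],"turn":[[0,0,0],[0,0,0],[0,0,0],[0,0,0],[0,0,0]],"gripper":[0,0,0,0,0]}' 35
cat > lid.py <<'E'
from snap import *
from scipy.optimize import least_squares
def edge(n,x,y,z,r):
    "outline of a gold head top: robust circle of known radius through colour-edge points cast to plane z"
    F=load(n);L=cv2.cvtColor(F["pixels"],cv2.COLOR_RGB2LAB).astype(np.float32)[...,2]
    for _ in range(4):
        P=[]
        for a in np.linspace(0,2*np.pi,120,endpoint=False):
            k=np.linspace(r-.006,r+.006,49);q=np.array([proj(F,(x+t*np.cos(a),y+t*np.sin(a),z)) for t in k],np.float32)
            b=cv2.remap(L,q[None,:,0],q[None,:,1],cv2.INTER_CUBIC)[0];g=np.gradient(b);i=g.argmin()
            if g[i]<-.8 and 0<i<48:P.append((x+k[i]*np.cos(a),y+k[i]*np.sin(a)))
        if len(P)<15:return None
        P=np.array(P);s=least_squares(lambda p:np.hypot(P[:,0]-p[0],P[:,1]-p[1])-r,(x,y),loss="soft_l1",f_scale=.0007);x,y=s.x
    return np.round([x*1e3,y*1e3,len(P),1e3*np.median(abs(s.fun))],1)
E
python3 - <<'E'
from lid import *
snap('s11');snap('t11','top');print(bot.observe()['position'])
for n in('s11','t11'):
  print(n,'medium',edge(n,.6235,.22,.134,.029),'small',edge(n,.606,-.054,.09,.0235),'tiny',edge(n,.635,-.213,.112,.018),'pile',edge(n,.421,-.015,.024,.0345))
print(edge('t0' if 0 else 'scene0',.421,-.015,.096,.018),edge('top0',.421,-.015,.096,.018),edge('scene0',.421,-.015,.024,.0345),edge('top0',.421,-.015,.024,.0345))
E
```

```text
clock: 19.25
position: [0.6241, 0.2211, 0.1155]
tool_rot: [3.138, -0.001, 1.57]
force: [-1.8, -1.0, 17.9]
grip_width: 0.0564
finger_force: 48.4
clock: 19.75
position: [0.6225, 0.2209, 0.1161]
tool_rot: [-3.141, 0.0, 1.57]
force: [-0.9, 0.6, 0.5]
grip_width: 0.0827
finger_force: 0.0
clock: 20.25
position: [0.5313, 0.1099, 0.1763]
tool_rot: [3.141, 0.0, 1.571]
force: [2.3, -0.5, 0.4]
grip_width: 0.0856
finger_force: 0.0
[0.52930055 0.10565655 0.17659806]
s11 medium [623.  220.9 103.    1.1] small [603.1 -51.7  61.    0.9] tiny [ 632.3 -212.8   75.     1.8] pile [420.6 -14.1  98.    0.7]
t11 medium None small [ 6.042e+02 -5.340e+01  1.200e+02  5.000e-01] tiny [ 6.325e+02 -2.140e+02  1.200e+02  4.000e-01] pile [ 4.204e+02 -1.630e+01  1.180e+02  3.000e-01]
[424.  -12.9 101.    0.5] None [419.7 -12.2  72.    1. ] [ 4.204e+02 -1.640e+01  1.140e+02  4.000e-01]
```

```bash
python3 -m crank '{"travel":[[-2.8,-3.1,-1],[-5.6,-6.2,-2],[-8.4,-9.4,-3],[-11.2,-12.5,-4],[-11.2,-12.5,-8]],"turn":[[0,0,0],[0,0,0],[0,0,0],[0,0,0],[0,0,0]],"gripper":[0,0,0,0,0]}' 35 &&
python3 -m crank '{"travel":[[0,0,-3.5],[0,0,-7],[0,0,-8.5],[0,0,-9.4],[0,0,-9.4]],"turn":[[0,0,0],[0,0,0],[0,0,0],[0,0,0],[0,0,0]],"gripper":[0,0,0,0,0]}' &&
python3 -m crank '{"travel":[[0,0,0],[0,0,0],[0,0,0],[0,0,0],[0,0,0]],"turn":[[0,0,0],[0,0,0],[0,0,0],[0,0,0],[0,0,0]],"gripper":[0.2,0.4,0.6,1,1]}' 40 &&
python3 -m crank '{"travel":[[0,0,2],[0,0,5],[0,0,9],[0,0,12.4],[0,0,12.4]],"turn":[[0,0,0],[0,0,0],[0,0,0],[0,0,0],[0,0,0]],"gripper":[1,1,1,1,1]}' 40
```

```text
clock: 20.85
position: [0.4193, -0.017, 0.0982]
tool_rot: [3.138, -0.0, 1.566]
force: [2.9, 1.7, -0.3]
grip_width: 0.0857
finger_force: 0.0
clock: 21.35
position: [0.4203, -0.0143, 0.0017]
tool_rot: [-3.14, 0.0, 1.57]
force: [0.4, -0.8, 1.1]
grip_width: 0.0857
finger_force: 0.0
clock: 21.85
position: [0.4211, -0.014, 0.0035]
tool_rot: [3.14, -0.0, 1.57]
force: [-2.2, -1.9, 8.5]
grip_width: 0.0672
finger_force: 42.3
clock: 22.35
position: [0.4224, -0.0136, 0.1304]
tool_rot: [3.135, -0.002, 1.571]
force: [0.5, 0.3, -2.0]
grip_width: 0.0675
finger_force: 45.9
```

```bash
python3 -m crank '{"travel":[[4.3,2,0],[8.6,4,0],[12.9,6,0],[17.2,8,0],[20.8,9.55,0]],"turn":[[0,0,0],[0,0,0],[0,0,0],[0,0,0],[0,0,0]],"gripper":[1,1,1,1,1]}' 40 &&
python3 -m crank '{"travel":[[0,0,-1],[0,0,-2],[0,0,-2],[0,0,-2],[0,0,-2]],"turn":[[0,0,0],[0,0,0],[0,0,0],[0,0,0],[0,0,0]],"gripper":[1,1,1,1,1]}' 40
python3 - <<'E'
from lid import *
snap('s12');print(bot.observe()['position'])
print([edge('s12',.6292,.0805,z,.0345) for z in(.124,.126,.128)], 'medium',edge('s12',.6235,.22,.134,.029))
E
```

```text
clock: 22.85
position: [0.6304, 0.0834, 0.1267]
tool_rot: [3.141, -0.001, 1.572]
force: [-1.0, -0.5, 0.1]
grip_width: 0.0673
finger_force: 46.0
clock: 23.35
position: [0.6285, 0.0811, 0.107]
tool_rot: [3.141, -0.0, 1.57]
force: [-1.4, 0.4, 0.2]
grip_width: 0.0669
finger_force: 46.0
[0.62857733 0.08125471 0.10699508]
[array([633. ,  78.8,  61. ,   1.3]), array([630.5,  80.5,  60. ,   1.3]), array([628.1,  82.1,  62. ,   1.5])] medium [622.8 220.9 104.    1.2]
```

```bash
python3 -m crank '{"travel":[[0,0,-0.5],[0,0,-1],[0,0,-1.4],[0,0,-1.6],[0,0,-1.6]],"turn":[[0,0,0],[0,0,0],[0,0,0],[0,0,0],[0,0,0]],"gripper":[1,1,1,1,1]}' 40 &&
python3 -m crank '{"travel":[[0,0,-0.1],[0,0,-0.2],[0,0,-0.3],[0,0,-0.3],[0,0,-0.3]],"turn":[[0,0,0],[0,0,0],[0,0,0],[0,0,0],[0,0,0]],"gripper":[1,1,1,1,1]}' 40
python3 -c "
from workcell import bot;print(bot.observe()['moment'])"
```

```text
clock: 23.9
position: [0.6284, 0.0813, 0.0898]
tool_rot: [-3.141, 0.0, 1.57]
force: [0.7, -0.2, -0.0]
grip_width: 0.0674
finger_force: 46.0
clock: 24.4
position: [0.6286, 0.0814, 0.0873]
tool_rot: [3.142, -0.0, 1.57]
force: [0.5, -0.9, 0.0]
grip_width: 0.0674
finger_force: 46.0
[0.00339057 0.03872071 0.01401448]
```

```bash
python3 -m crank '{"travel":[[0,0,-0.1],[0,0,-0.2],[0,0,-0.3],[0,0,-0.3],[0,0,-0.3]],"turn":[[0,0,0],[0,0,0],[0,0,0],[0,0,0],[0,0,0]],"gripper":[1,1,1,1,1]}' 40
```

```text
clock: 24.9
position: [0.6288, 0.0814, 0.0854]
tool_rot: [3.141, -0.001, 1.57]
force: [-6.0, 0.1, 18.7]
grip_width: 0.0676
finger_force: 48.1
```

```bash
python3 -m crank '{"travel":[[0,0,0.2],[0,0,0.2],[0,0,0.2],[0,0,0.2],[0,0,0.2]],"turn":[[0,0,0],[0,0,0],[0,0,0],[0,0,0],[0,0,0]],"gripper":[1,0.6,0.3,0,0]}' 30 &&
python3 -m crank '{"travel":[[0,0,2],[0,0,5],[0,0,6],[0,0,6],[0,0,6]],"turn":[[0,0,0],[0,0,0],[0,0,0],[0,0,0],[0,0,0]],"gripper":[0,0,0.5,1,1]}' 30 &&
python3 -m crank '{"travel":[[0,0,-1],[0,0,-2.5],[0,0,-3.4],[0,0,-3.8],[0,0,-4]],"turn":[[0,0,0],[0,0,0],[0,0,0],[0,0,0],[0,0,0]],"gripper":[1,1,1,1,1]}' 30
python3 -c "
from lid import *
snap('s13');print(edge('s13',.6292,.0805,.106,.0345))"
```

```text
clock: 25.4
position: [0.6286, 0.0814, 0.0861]
tool_rot: [-3.141, 0.0, 1.57]
force: [-0.4, -0.3, -0.3]
grip_width: 0.0853
finger_force: 0.0
clock: 25.9
position: [0.6283, 0.0816, 0.1456]
tool_rot: [-3.141, -0.0, 1.57]
force: [-0.0, 0.0, 0.1]
grip_width: 0.0438
finger_force: 0.0
clock: 26.4
position: [0.6283, 0.0812, 0.1059]
tool_rot: [-3.14, 0.0, 1.57]
force: [-9.5, 0.1, 25.8]
grip_width: -0.0
finger_force: 12.8
[622.1  86.5  81.    0.8]
```

```bash
python3 -m crank '{"travel":[[0,0,3],[0,0,6],[-0.2,4.6,6],[-0.4,9.2,6],[-0.6,14,6]],"turn":[[0,0,0],[0,0,0],[0,0,0],[0,0,0],[0,0,0]],"gripper":[1,1,1,1,1]}' 30 &&
python3 -m crank '{"travel":[[0,0,-1],[0,0,-2],[0,0,-2.8],[0,0,-3],[0,0,-3.2]],"turn":[[0,0,0],[0,0,0],[0,0,0],[0,0,0],[0,0,0]],"gripper":[1,1,1,1,1]}' 30 &&
python3 -m crank '{"travel":[[0,0,3],[0,0,7],[-4,2,10],[-8,4,12],[-12,7,12]],"turn":[[0,0,0],[0,0,0],[0,0,0],[0,0,0],[0,0,0]],"gripper":[1,1,1,1,1]}' 30 &&
python3 -m crank '{"travel":[[-2.5,4.3,0],[-5,8.6,0],[-7.5,12.9,0],[-10,17.2,0],[-12.5,21.5,0]],"turn":[[0,0,0],[0,0,0],[0,0,0],[0,0,0],[0,0,0]],"gripper":[1,1,1,1,1]}' 30 &&
python3 -m crank '{"travel":[[-2,4.5,0],[-4,9,0],[-4,9,0],[-4,9,0],[-4,9,0]],"turn":[[0,0,0],[0,0,0],[0,0,0],[0,0,0],[0,0,0]],"gripper":[1,1,1,1,1]}' 30
python3 - <<'E'
from lid import *
s=snap('s14');t=snap('t14','top')
for n in('s14','t14'):
  print(n,[ (k,edge(n,x,y,z,r)) for k,x,y,z,r in(('medium',.6235,.22,.134,.029),('wide',.6292,.0805,.106,.0345),('small',.606,-.054,.09,.0235),('tiny',.635,-.213,.112,.018))])
for a,b in(('top0','t14'),('scene0','s14')):
  d=(abs(load(a)['pixels'].astype(int)-load(b)['pixels']).max(2)>45).astype(np.uint8)
  n,_,st,c=cv2.connectedComponentsWithStats(cv2.morphologyEx(d,cv2.MORPH_OPEN,np.ones((2,2),np.uint8)))
  print(a,[(c[i].round().tolist(),st[i,2:].tolist()) for i in range(1,n) if st[i,4]>12])
E
```

```text
clock: 26.95
position: [0.6226, 0.2227, 0.1666]
tool_rot: [3.141, -0.0, 1.569]
force: [0.9, 0.3, -0.8]
grip_width: 0.0005
finger_force: 0.0
clock: 27.45
position: [0.6229, 0.2203, 0.1342]
tool_rot: [-3.142, 0.0, 1.569]
force: [-0.3, 0.0, 0.0]
grip_width: -0.0001
finger_force: 0.0
clock: 27.95
position: [0.5049, 0.2891, 0.2572]
tool_rot: [3.138, -0.003, 1.567]
force: [1.2, 1.3, -1.0]
grip_width: 0.0002
finger_force: 0.0
clock: 28.45
position: [0.3788, 0.5062, 0.2549]
tool_rot: [3.141, -0.001, 1.569]
force: [0.9, 0.1, 0.8]
grip_width: 0.0
finger_force: 0.0
clock: 28.95
position: [0.3409, 0.5938, 0.2546]
tool_rot: [3.141, 0.0, 1.568]
force: [0.4, -1.0, 0.6]
grip_width: 0.0004
finger_force: 0.0
s14 [('medium', array([622.8, 221.1, 107. ,   1.2])), ('wide', array([628.9,  81. ,  94. ,   1.1])), ('small', array([ 6.046e+02, -5.170e+01,  8.800e+01,  5.000e-01])), ('tiny', array([ 631.8, -212.3,   78. ,    1.8]))]
t14 [('medium', array([6.212e+02, 2.199e+02, 1.200e+02, 5.000e-01])), ('wide', array([6.274e+02, 7.930e+01, 1.200e+02, 5.000e-01])), ('small', array([ 6.04e+02, -5.33e+01,  1.20e+0
[... 209 characters left out ...]
, 23, 376]), ([289.0, 251.0], [30, 30, 653]), ([27.0, 304.0], [59, 17, 838]), ([226.0, 398.0], [26, 14, 254]), ([244.0, 405.0], [15, 8, 66]), ([258.0, 404.0], [10, 4, 31])]
scene0 [([36.0, 94.0], [95, 102, 4257]), ([298.0, 131.0], [17, 11, 145]), ([260.0, 173.0], [21, 17, 284]), ([204.0, 191.0], [36, 27, 747]), ([547.0, 206.0], [26, 51, 372]), ([144.0, 217.0], [36, 27, 763]), ([316.0, 215.0], [18, 13, 177]), ([322.0, 228.0], [16, 11, 61]), ([308.0, 239.0], [21, 16, 87]), ([523.0, 248.0], [23, 38, 337]), ([326.0, 238.0], [5, 8, 19]), ([326.0, 249.0], [16, 16, 65]), ([314.0, 258.0], [32, 12, 135]), ([507.0, 281.0], [9, 16, 86]), ([452.0, 391.0], [20, 34, 251]), ([430.0, 410.0], [35, 23, 470])]
```

```bash
python3 -c "
from workcell import bot;print(bot.job_done())"
```

```text
the job is handed in; nothing more can be done
None
```

All four lids are on their own canisters and the job is handed in at about 29 s: push checks or circle fits put each head at its seated height, and the before/after images show nothing else moved.

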